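# Close the watch-case pressure tester: draw down its lid crosswise with four clamp levers

### The arm

A 6-joint arm with a two-finger parallel gripper is mounted at the origin on the work surface. World frame = base frame: x ahead of the robot, y to its left, z up, the work surface at z = 0. Lengths are in m, angles in rad, forces in N, time in s.
With the tool pointing down it reaches from about 0.35 to 0.975 m from the base axis. Payload 4.9 kg.
Tool frame: the origin (TCP) lies at the very end of the fingers, on their centre line; the grasp point (between the pads) lies 19 mm behind it; z points along the fingers, y is the line along which they close (so a half turn about z gives the same grasp; the last joint's range is limited). The gripper opens to 85 mm and grips with 20 to 120 N. Pads are 22 mm wide; open, the fingers measure 114 mm over their backs; the gripper's body (76 mm by 85 mm) begins 54 mm behind the grasp point. The pads swing forward as they close: fully open they stand 13 mm farther back than shut.
Start: joints at [1.182, 0.053, 1.613, -0, 1.476, -0.119], TCP at [0.167, 0.602, 0.231] pointing down, gripper open.
Joint ranges: [-3.01, 3.01], [-1.01, 2.22], [0.06, 2.58], [-1.02, 4.17], [0.09, 2.62], [-3.14, 3.14]. Speed limits (rad/s): [2.57, 2.57, 3.14, 3.14, 3.14, 3.14].

### API

Orientations are given as a rotation vector (axis times angle).
In Python, from station import ctrl, imaging gives the robot as it stands.
- The arm moves only by the tool play_rows, never from a script. Its argument "series" is a list of rows, each a list of 3 entries, a list of its own where there are three numbers: the opening, from 0 (shut) to 1 (fully open), then the shift along the tool's x, y, z each as a share of 0.05 m, from -1 to 1, then the turn, a rotation vector about the tool's x, y, z each as a share of 8 degrees, from -1 to 1. In form: [[grip, [dx, dy, dz], [ax, ay, az]], ...]. A call has 1 to 8 rows; each row shifts and turns the commanded pose from where the row before left it, along the tool's axes as they then stand; what a row does not reach is not made up. A row lasts 1/8 s, in which the tool goes at most 62.5 mm and 10.7 degrees, less where a joint would pass 70% of its speed; a pose out of reach is approached as far as the arm can. A call with a number of a shift or a turn outside -1 to 1 is refused whole. A call with a gripper value outside its range is refused whole. The fingers move at their own pace and stop on an object; "force" is the grip in N (left out, the last holds). Time passes only in rows, so rows that do not move let the fingers close. It gives the time, the measured TCP pose, the force, the opening and the grip force at its end, in the units of the state.
- ctrl.get_obs(): the state, without advancing time (a new reading comes with each control period).
- imaging.get_image(name): name is "scene" or "side" or "wrist"; returns a dict with "color" (384x512x3 uint8, blue, green, red), "fx", "fy", "cx", "cy" (pixels), "extrinsics" (4x4, takes a point from world to camera coordinates); the wrist camera has in their place "hand_eye" (4x4, takes a point from camera to tool coordinates, whose origin is the TCP and whose axes are the flange's). Camera axes: x right, y down, z forward; pixel columns grow to the right and rows downward; lengths in m; the calibration is good to about 2 mm. A picture is of the moment at which its call begins: read the wrist's pose just before it. There is no depth.
- ctrl.finish_job(): hands the job in; it is judged then, once.
The state is a dict: "t": time; "q": joint angles; "dq": joint speeds; "effort": joint torques, N m; "tool_pos": TCP position; "tool_rot": TCP orientation; "contact_force": force on the tool from outside, world axes, zero at the start; "wrist_torque": the same for the moment, N m; "opening": finger opening in m; "grip_force": force on a finger pad.
Only numpy, scipy, OpenCV 4.12 (cv2) and the standard library are available. Lean on these libraries where they do the work, as an engineer would, in place of code of your own. Each camera call takes 0.05 s, during which the arm holds its last target. There are 200 camera calls.

### The job

Close the pressure tester so its cover plate seats flat: tighten the four brass clamp levers clockwise, crosswise from corner to diagonal corner and a part of the way at a time (about half way on the first round, never running one nut right down while another is still up), until every lever is firmly at its stop. Feel for the stops and do not force the levers against them (keep under 40 N), leave the wheel, tin and punch where they are, and take the hand away.

Things in the scene. Friction and masses are not known exactly. Their poses are not given: they have to be found in the camera images.
- chamber: Fixed green pressure-test chamber, 150 x 150 mm and 80 mm high on a 170 mm square foot. Origin at the centre of its underside on the bench, z up. Four fixed vertical steel studs (10 mm thick, tops at 138 mm) stand at (+-52, +-52) mm in its x and y axes. Going round the chamber they are a, b, c, d; a is diagonal to c, b to d. A lever turns at 2 to 3 N pushed 48 mm from its stud.
- lid: Loose square aluminium cover plate, 150 x 150 x 8 mm with a small round dial in the middle (20 mm high), lying over the four studs. Origin at the centre of its underside. At the start it rides on a springy rubber seal 5 mm above the chamber's rim; seated, its origin is 80 mm above the chamber's origin and it lies flat.
- nut_a_top (a point): Top centre of clamp nut a, on the stud at +x +y of the chamber (diagonal to c). It goes down 2.5 mm per radian of its lever and stays where left. Wound off it is 125.8 mm above the chamber's origin, starts up to 0.5 mm lower, and is home at 120.05 mm, where its lever meets a firm stop: the reading is too coarse to show the last bit, so home is felt as a sudden rise in resistance.
- lever_a_ball (a point): Centre of the 18 mm ball end of the brass lever on nut a: level round bar 12 mm thick, ball 66 mm out from the stud's axis along this point's x axis, centre line 8 mm below the nut top, 18 mm free below the bar. Clockwise from above tightens, 2.1 to 2.3 rad in all. Starts 0.7 to 1.4 rad counter-clockwise of the outward diagonal, at random, so its tight angle is not known.
- nut_b_top (a point): Top centre of clamp nut b, on the stud at -x +y of the chamber (diagonal to d). It goes down 2.5 mm per radian of its lever and stays where left. Wound off it is 125.8 mm above the chamber's origin, starts up to 0.5 mm lower, and is home at 120.05 mm, where its lever meets a firm stop: the reading is too coarse to show the last bit, so home is felt as a sudden rise in resistance.
- lever_b_ball (a point): Centre of the 18 mm ball end of the brass lever on nut b: level round bar 12 mm thick, ball 66 mm out from the stud's axis along this point's x axis, centre line 8 mm below the nut top, 18 mm free below the bar. Clockwise from above tightens, 2.1 to 2.3 rad in all. Starts 0.7 to 1.4 rad counter-clockwise of the outward diagonal, at random, so its tight angle is not known.
- nut_c_top (a point): Top centre of clamp nut c, on the stud at -x -y of the chamber (diagonal to a). It goes down 2.5 mm per radian of its lever and stays where left. Wound off it is 125.8 mm above the chamber's origin, starts up to 0.5 mm lower, and is home at 120.05 mm, where its lever meets a firm stop: the reading is too coarse to show the last bit, so home is felt as a sudden rise in resistance.
- lever_c_ball (a point): Centre of the 18 mm ball end of the brass lever on nut c: level round bar 12 mm thick, ball 66 mm out from the stud's axis along this point's x axis, centre line 8 mm below the nut top, 18 mm free below the bar. Clockwise from above tightens, 2.1 to 2.3 rad in all. Starts 0.7 to 1.4 rad counter-clockwise of the outward diagonal, at random, so its tight angle is not known.
- nut_d_top (a point): Top centre of clamp nut d, on the stud at +x -y of the chamber (diagonal to b). It goes down 2.5 mm per radian of its lever and stays where left. Wound off it is 125.8 mm above the chamber's origin, starts up to 0.5 mm lower, and is home at 120.05 mm, where its lever meets a firm stop: the reading is too coarse to show the last bit, so home is felt as a sudden rise in resistance.
- lever_d_ball (a point): Centre of the 18 mm ball end of the brass lever on nut d: level round bar 12 mm thick, ball 66 mm out from the stud's axis along this point's x axis, centre line 8 mm below the nut top, 18 mm free below the bar. Clockwise from above tightens, 2.1 to 2.3 rad in all. Starts 0.7 to 1.4 rad counter-clockwise of the outward diagonal, at random, so its tight angle is not known.
- crown_wheel: Loose brass toothed wheel lying flat, 80 mm across, 16 mm high at its hub; bystander. Origin at the centre of its underside.
- tin: Loose round pewter tin, 76 mm across, 32 mm high; bystander. Origin at the centre of its underside.
- punch: Loose black punch with a steel tip lying flat, 134 mm long along its x axis, 18 mm thick; bystander. Origin on its underside, 65 mm from the butt end.

How it is judged:
By the outcome, as a careful person would: the job done as asked, in the order asked, and still so for the second after the job is handed in, with the robot touching nothing.
It also fails if it takes over 70 s, if anything falls off the work surface, if the arm or the gripper's body presses on something with over 40 N, if the wrist force passes 120 N, or if a joint passes its speed limit or range.

## Working session

There is one attempt and no reset: what is moved stays moved. The work goes in short steps, Python scripts to look and compute and a tool call to move; the robot and the scene stay as the last step left them, time stands still between calls to the robot, and variables do not carry over. Pictures are saved under pics/ and viewed, at most 10 in all, crops included, and the job is handed in when it is done.

Besides the shell and the picture viewer there is one more tool, called as name(argument=value, ...), one argument or row to a line, values as JSON. play_rows: Moves the arm, as the interface text tells. Shift numbers are shares of 0.05 m and turn numbers shares of 8 degrees, none past 1 either way. Its arguments: {"type":"object","properties":{"series":{"type":"array"},"force":{"type":"number"}},"required":["series"]}

```bash
ls; mkdir -p pics
python3 - <<'E'
from station import ctrl, imaging
import cv2
o=ctrl.get_obs(); print(o)
for n in("scene","side"):
    d=imaging.get_image(n); cv2.imwrite(f"pics/{n}0.png",d["color"]); print(n,d["fx"],d["cx"],d["cy"],d["extrinsics"])
E
```

```text
pics
{'t': 0.0, 'q': array([ 1.18200752e+00,  5.33756272e-02,  1.61429025e+00, -3.55574151e-05,
        1.47603246e+00, -1.19017803e-01]), 'dq': array([ 0.00174207, -0.00094568, -0.00173581,  0.00229264, -0.00156111,
       -0.00010233]), 'effort': array([ 4.92965264e-04, -3.93686628e+01, -3.70173705e+01, -9.13578810e-05,
        7.24778758e-03, -3.52950522e-06]), 'tool_pos': array([0.16634795, 0.60180068, 0.23005364]), 'tool_rot': array([-0.42239946, -3.11256566,  0.00321501]), 'contact_force': array([-0.13360932,  1.21802674, -0.25166235]), 'wrist_torque': array([-0.01572392,  0.0027465 , -0.0248725 ]), 'grip_force': 0.0, 'opening': 0.08553106234056874}
scene 398.9003667974004 253.47007200316915 183.59777417826345 [[-0.25192938  0.96766686  0.01234607  0.07288402]
 [ 0.68654065  0.18770117 -0.70244587 -0.32466545]
 [-0.68205097 -0.16849068 -0.71163008  1.15361175]
 [ 0.          0.          0.          1.        ]]
side 465.45515226647416 250.83892292785012 191.716228647128 [[-0.99927157 -0.0314802  -0.02157136  0.5616278 ]
 [-0.00143387  0.59583283 -0.8031072   0.06304738]
 [ 0.03813489 -0.80249126 -0.59544395  1.04179116]
 [ 0.          0.          0.          1.        ]]
```

Run:
```python
import cv2,numpy as np
a=cv2.imread("pics/scene0.png");b=cv2.imread("pics/side0.png")
cv2.imwrite("pics/both0.png",cv2.resize(np.hstack([a,b]),(800,300)))
```

```text
(no output)
```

View pics/both0.png

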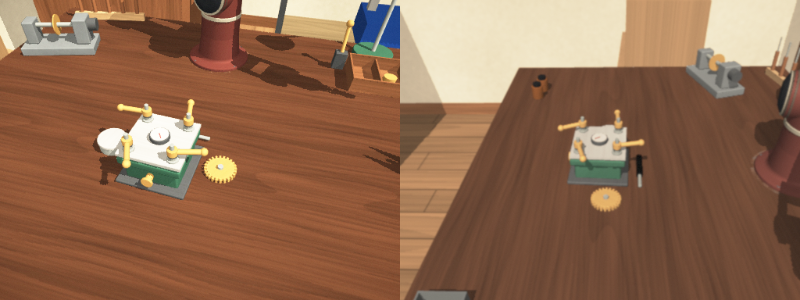

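The chamber is at about (205,185) in scene and (255,195) in side, with four levers visible; the wheel, tin and punch are right beside it. Enlarging both.

Run:
```python
import cv2,numpy as np
a=cv2.imread("pics/scene0.png")[120:260,115:315];b=cv2.imread("pics/side0.png")[130:280,190:330]
cv2.imwrite("pics/c1.png",cv2.resize(a,None,fx=4,fy=4,interpolation=cv2.INTER_CUBIC))
cv2.imwrite("pics/c2.png",cv2.resize(b,None,fx=4,fy=4,interpolation=cv2.INTER_CUBIC))
```

```text
(no output)
```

View pics/c1.png

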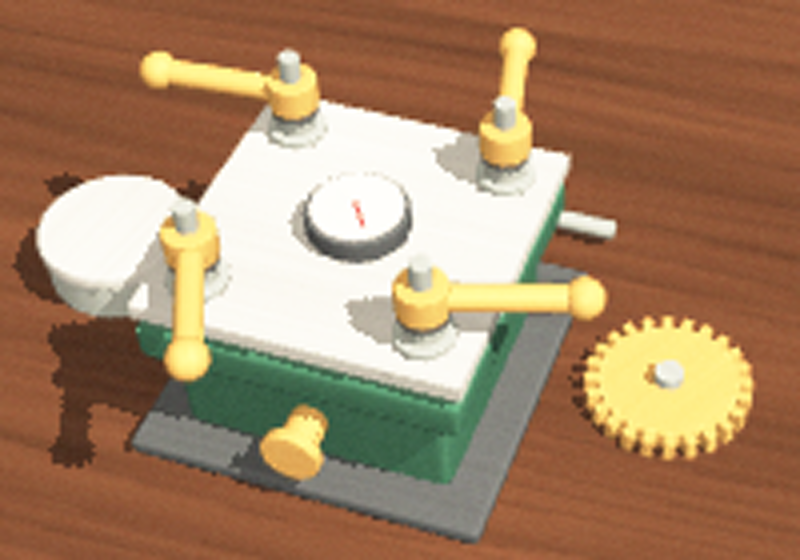

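View pics/c2.png

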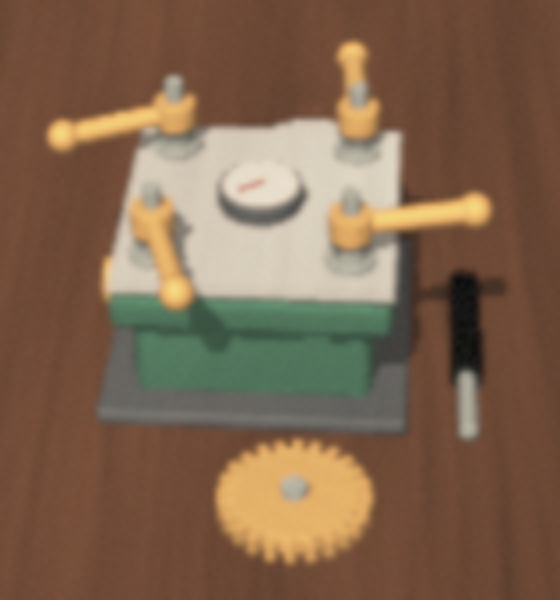

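Scene crop: stud tops at (289,55), (504,102), (184,208), (420,262); balls at (158,70), (518,45), (187,358), (587,298). Side crop: studs (174,82), (358,92), (150,190), (351,196); balls (62,135), (352,55), (176,290), (480,208). Intersecting these with the known heights.

```bash
cat > h.py <<'E'
import numpy as np
from station import ctrl, imaging
def cast(d,uv,z):
    E=d["extrinsics"];R,t=E[:3,:3],E[:3,3];c=-R.T@t
    r=R.T@np.array([(uv[0]-d["cx"])/d["fx"],(uv[1]-d["cy"])/d["fy"],1]);return (c+r*(z-c[2])/r[2])[:2]
E
python3 - <<'E'
from h import *
np.set_printoptions(precision=4,suppress=True)
P={"scene":((115,120),[(289,55),(504,102),(184,208),(420,262)],[(158,70),(518,45),(187,358),(587,298)]),
"side":((190,130),[(174,82),(358,92),(150,190),(351,196)],[(62,135),(352,55),(176,290),(480,208)])}
for n,(o,S,B) in P.items():
    d=imaging.get_image(n); f=lambda p,z:cast(d,(np.array(p)+.5)/4+o-.5,z)
    S=np.array([f(p,.138) for p in S]);B=np.array([f(p,.1175) for p in B]);c=S.mean(0)
    print(n,c); 
    for s,b in zip(S,B):
        print(s,b,np.linalg.norm(b-s),"lever",np.degrees(np.arctan2(*(b-s)[::-1])).round(1),"rad out",np.degrees(np.arctan2(*(s-c)[::-1])).round(1))
E
```

```text
scene [ 0.556  -0.0228]
[ 0.5006 -0.072 ] [ 0.5038 -0.1386] 0.06668129751210508 lever -87.3 rad out -138.4
[0.5065 0.0313] [0.4403 0.0193] 0.06732636225691493 lever -169.7 rad out 132.4
[ 0.6064 -0.0767] [ 0.6657 -0.0526] 0.06400808024095922 lever 22.1 rad out -46.9
[0.6105 0.0262] [0.5932 0.0909] 0.06698581978189554 lever 104.9 rad out 42.0
side [ 0.5525 -0.0177]
[ 0.6011 -0.0747] [ 0.6632 -0.052 ] 0.06614381477664921 lever 20.1 rad out -49.6
[ 0.4984 -0.0638] [ 0.5004 -0.1383] 0.07456716790931034 lever -88.5 rad out -139.6
[0.6069 0.0313] [0.5909 0.0886] 0.05956163527252299 lever 105.6 rad out 42.0
[0.5037 0.0366] [0.4358 0.0182] 0.07034647461514791 lever -164.8 rad out 132.0
```

```bash
cat >> h.py <<'E'
def th(o): 
    from scipy.spatial.transform import Rotation as R
    m=R.from_rotvec(o["tool_rot"]).as_matrix(); return np.degrees(np.arctan2(m[1,0],m[0,0]))
def plan(p0,t0,p1,t1,step=.05):
    """rows from pose (xyz, theta of tool x) to another, tool straight down"""
    d=np.array(p1)-p0; dt=(t0-t1+180)%360-180
    n=int(np.ceil(max(np.abs(dt)/8,np.linalg.norm(d)/step,1)-1e-6)); out=[]
    p=np.array(p0,float);t=t0
    for k in range(n):
        g=np.array(p0)+d*(k+1)/n-p;a=np.radians(t);ex=np.array([np.cos(a),np.sin(a),0]);ey=np.array([np.sin(a),-np.cos(a),0])
        s=np.round([g@ex/.05,g@ey/.05,-g[2]/.05],2);az=round(dt/n/8,2)
        p=p+(s[0]*ex+s[1]*ey)*.05;p[2]-=s[2]*.05;t-=az*8;out.append([s.tolist(),az])
    for r in out: print(r[0],r[1])
    print("end",p.round(4),round(t,1)); return p,t
E
python3 -c "
from h import *
o=ctrl.get_obs();print(o['t'],o['tool_pos'],th(o))
plan(o['tool_pos'],th(o),[.555,.0,.30],105)"
```

```text
0.2 [0.16641564 0.60201405 0.23046593] 164.54603721569876
[-0.71, -0.64, -0.09] 0.5
[-0.76, -0.58, -0.1] 0.5
[-0.79, -0.53, -0.09] 0.5
[-0.83, -0.47, -0.09] 0.5
[-0.86, -0.42, -0.09] 0.5
[-0.89, -0.35, -0.1] 0.5
[-0.91, -0.29, -0.09] 0.5
[-0.93, -0.23, -0.09] 0.5
[-0.94, -0.16, -0.09] 0.5
[-0.95, -0.09, -0.1] 0.5
[-0.96, -0.03, -0.09] 0.5
[-0.95, 0.04, -0.09] 0.5
[-0.95, 0.1, -0.1] 0.5
[-0.94, 0.17, -0.09] 0.5
[-0.93, 0.24, -0.09] 0.5
end [ 5.551e-01 -1.000e-04  3.000e-01] 104.5
```

play_rows(
  series=[
    [0.3,[-0.71,-0.64,-0.09],[0,0,0.5]],
    [0.3,[-0.76,-0.58,-0.1],[0,0,0.5]],
    [0.3,[-0.79,-0.53,-0.09],[0,0,0.5]],
    [0.3,[-0.83,-0.47,-0.09],[0,0,0.5]],
    [0.3,[-0.86,-0.42,-0.09],[0,0,0.5]],
    [0.3,[-0.89,-0.35,-0.1],[0,0,0.5]],
    [0.3,[-0.91,-0.29,-0.09],[0,0,0.5]],
    [0.3,[-0.93,-0.23,-0.09],[0,0,0.5]],
  ],
)

```text
t: 1.2
tool_pos: [0.3742, 0.2798, 0.2684]
tool_rot: [1.267, 2.874, 0.0]
contact_force: [0.5, 0.5, -0.3]
opening: 0.0258
grip_force: 0.0
```

play_rows(
  series=[
    [0.3,[-0.94,-0.16,-0.09],[0,0,0.5]],
    [0.3,[-0.95,-0.09,-0.1],[0,0,0.5]],
    [0.3,[-0.96,-0.03,-0.09],[0,0,0.5]],
    [0.3,[-0.95,0.04,-0.09],[0,0,0.5]],
    [0.3,[-0.95,0.1,-0.1],[0,0,0.5]],
    [0.3,[-0.94,0.17,-0.09],[0,0,0.5]],
    [0.3,[-0.93,0.24,-0.09],[0,0,0.5]],
    [0.3,[0,0,0],[0,0,0]],
  ],
)

```text
t: 2.2
tool_pos: [0.5561, -0.0022, 0.3005]
tool_rot: [-1.927, -2.481, 0.001]
contact_force: [-0.5, -0.3, -0.5]
opening: 0.0255
grip_force: 0.0
```

```bash
python3 -c "
from h import *
import cv2
o=ctrl.get_obs();print(o['t'],o['tool_pos'],o['tool_rot'],th(o),o['opening'],o['contact_force'])
d=imaging.get_image('wrist');print(d['fx'],d['fy'],d['cx'],d['cy'],d['hand_eye'])
cv2.imwrite('pics/w1.png',cv2.resize(d['color'],(768,576),interpolation=cv2.INTER_CUBIC))"
```

```text
2.2 [ 0.55614932 -0.00220044  0.30051523] [-1.92720224e+00 -2.48071854e+00  9.23892884e-04] 104.31469361116284 0.025501107664701275 [-0.49544852 -0.3439411  -0.50601823]
341.3249262999777 341.3249262999777 261.6832944129143 189.66164232232632 [[ 3.80200890e-04 -9.54819793e-01 -2.97185157e-01  7.61008954e-02]
 [ 9.99999485e-01  8.35011991e-05  1.01106024e-03 -8.57890700e-04]
 [-9.40565016e-04 -2.97185388e-01  9.54819334e-01 -1.43032442e-01]
 [ 0.00000000e+00  0.00000000e+00  0.00000000e+00  1.00000000e+00]]
```

View pics/w1.png

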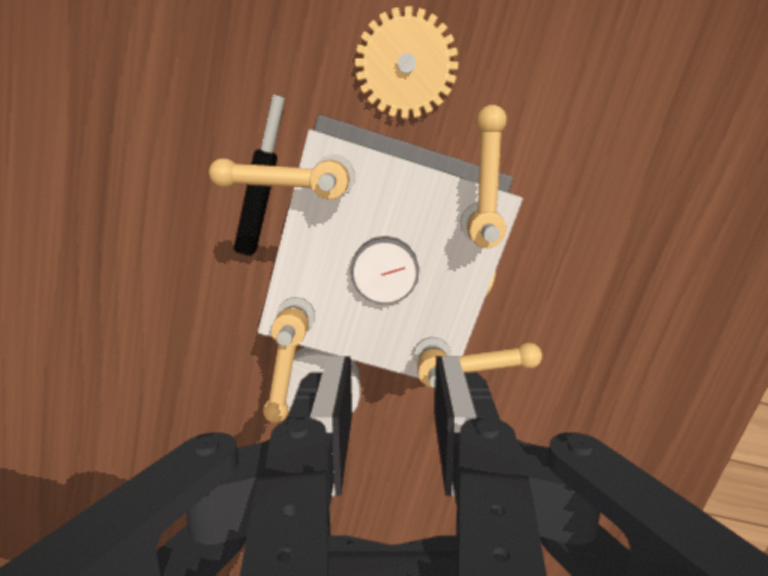

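Wrist view: stud tops A (490,233), B (327,182), C (286,336), D (434,381); balls A (492,119), B (223,172), C (276,411), D (530,355).

Run:
```python
from h import *
from scipy.spatial.transform import Rotation as R
np.set_printoptions(precision=4,suppress=True)
o=ctrl.get_obs();H=np.array([[3.802e-4,-.95482,-.297185,.0761],[1,8.35e-5,1.011e-3,-8.58e-4],[-9.4e-4,-.297185,.954819,-.14303],[0,0,0,1]])
T=np.eye(4);T[:3,:3]=R.from_rotvec(o["tool_rot"]).as_matrix();T[:3,3]=o["tool_pos"]
d=dict(fx=341.325,fy=341.325,cx=261.683,cy=189.662,extrinsics=np.linalg.inv(T@H))
f=lambda p,z:cast(d,(np.array(p)+.5)/1.5-.5,z)
S=np.array([f(p,.138) for p in[(490,233),(327,182),(286,336),(434,381)]]);B=np.array([f(p,.1175) for p in[(492,119),(223,172),(276,411),(530,355)]])
c=S.mean(0);u=(S-c);yaw=np.degrees(np.mean([np.arctan2(*v[::-1])-a for v,a in zip(u,np.radians([45,135,-135,-45]))]))
print(c,yaw)
y=np.radians(yaw);Sf=c+.052*np.array([[1,1],[-1,1],[-1,-1],[1,-1]])@np.array([[np.cos(y),np.sin(y)],[-np.sin(y),np.cos(y)]])
for n,s,b,sf in zip("ABCD",S,B,Sf): print(n,s,sf,b,np.linalg.norm(b-sf),np.degrees(np.arctan2(*(b-sf)[::-1])))
```

```text
[ 0.5546 -0.0218] -3.177069484861459
A [0.6083 0.0273] [0.6094 0.0273] [0.593  0.0915] 0.06630155362017995 104.35977898121166
B [0.5062 0.0325] [0.5056 0.033 ] [0.4401 0.0196] 0.06688835606747359 -168.39588060894738
C [ 0.5014 -0.0698] [ 0.4998 -0.0708] [ 0.5032 -0.1388] 0.06803354557468574 -87.12894368765363
D [ 0.6026 -0.0771] [ 0.6037 -0.0766] [ 0.6663 -0.0511] 0.06767491199968012 22.16034388256759
```

```bash
cat >> h.py <<'E'
S=dict(A=(.6094,.0273),B=(.5056,.033),C=(.4998,-.0708),D=(.6037,-.0766))
INW=dict(A=0,B=0,C=180,D=180)
def pose(n,phi,z,r=.044,flip=0):
    a=np.radians(phi);return [S[n][0]+r*np.cos(a),S[n][1]+r*np.sin(a),z],phi+INW[n]+flip
def at(n,o=None):
    """hand angle about stud, radius, tool theta"""
    o=o or ctrl.get_obs();v=o["tool_pos"][:2]-S[n];print("t %.2f z %.4f"%(o["t"],o["tool_pos"][2]),"phi %.1f r %.4f th %.1f"%(np.degrees(np.arctan2(v[1],v[0])),np.hypot(*v),th(o)),o["contact_force"].round(1),"opening %.4f"%o["opening"],"q6 %.2f"%o["q"][5])
def go(n,phi,z=.099,flip=0,hop=.16):
    o=ctrl.get_obs();p,t=pose(n,phi,z,flip=flip);q=o["tool_pos"];t0=th(o)
    if q[2]<.15: q,t0=plan(q,t0,[q[0],q[1],hop],t0)
    if q[2]<.2: q,t0=plan(q,t0,[p[0],p[1],hop],t)
    else: q,t0=plan(q,t0,[p[0],p[1],.16],t)
    plan(q,t0,p,t)
E
python3 -c "
from h import *
go('A',104.5)"
```

```text
[0.29, 0.3, 0.7] -0.0
[0.29, 0.29, 0.7] -0.0
[0.29, 0.3, 0.71] -0.0
[0.28, 0.29, 0.7] -0.0
end [0.5982 0.0697 0.1599] 104.4
[0.0, 0.0, 0.61] -0.0
[0.0, 0.0, 0.61] -0.0
end [0.5982 0.0697 0.0989] 104.4
```

play_rows(
  series=[
    [0.3,[0.29,0.3,0.7],[0,0,0]],
    [0.3,[0.29,0.29,0.7],[0,0,0]],
    [0.3,[0.29,0.3,0.71],[0,0,0]],
    [0.3,[0.28,0.29,0.7],[0,0,0]],
    [0.3,[0,0,0.4],[0,0,0]],
    [0.3,[0,0,0.4],[0,0,0]],
    [0.3,[0,0,0.4],[0,0,0]],
    [0.3,[0,0,0],[0,0,0]],
  ],
)

```text
t: 3.25
tool_pos: [0.5965, 0.0703, 0.0984]
tool_rot: [-1.922, -2.482, 0.003]
contact_force: [0.1, 0.4, -0.4]
opening: 0.0256
grip_force: 0.0
```

```bash
python3 -c "
from h import *
import cv2
at('A')
a=imaging.get_image('scene')['color'][110:250,115:315];b=imaging.get_image('side')['color'][120:260,190:330]
cv2.imwrite('pics/s2.png',cv2.resize(np.hstack([a,b]),None,fx=2.3,fy=2.3,interpolation=cv2.INTER_CUBIC))"
```

```text
t 3.25 z 0.0984 phi 106.7 r 0.0449 th 104.5 [ 0.1  0.4 -0.4] opening 0.0256 q6 -0.26
```

View pics/s2.png

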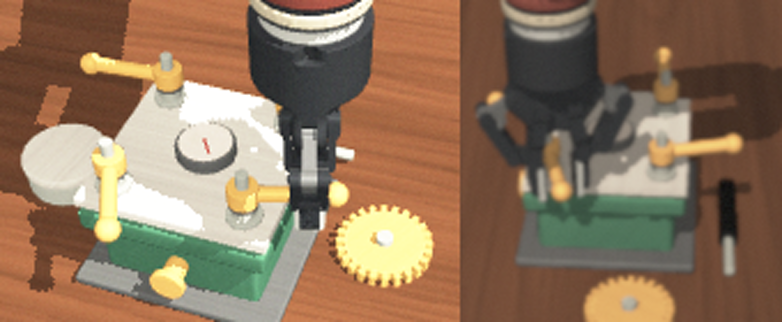

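The fingers straddle lever A without contact: bar at (270,193) in scene, ball at (562,190) in side. Now the first part of A's turn.

play_rows(
  series=[
    [0.3,[-0.01,0.12,0],[0,0,1]],
    [0.3,[-0.01,0.12,0],[0,0,1]],
    [0.3,[-0.01,0.12,0],[0,0,1]],
    [0.3,[-0.01,0.12,0],[0,0,1]],
  ],
)

```text
t: 3.85
tool_pos: [0.6218, 0.0698, 0.1012]
tool_rot: [-2.537, -1.852, -0.0]
contact_force: [-2.0, 0.5, -0.8]
opening: 0.0255
grip_force: 1.1
```

```bash
python3 -c "
from h import *
at('A')"
```

```text
t 3.85 z 0.1012 phi 73.8 r 0.0443 th 72.3 [-2.   0.5 -0.8] opening 0.0255 q6 0.30
```

play_rows(
  series=[
    [0.3,[-0.01,0.12,0.01],[0,0,1]],
    [0.3,[-0.01,0.12,0.01],[0,0,1]],
    [0.3,[-0.01,0.12,0.01],[0,0,1]],
    [0.3,[-0.01,0.12,0.01],[0,0,1]],
    [0.3,[-0.01,0.12,0.01],[0,0,1]],
    [0.3,[0,-0.08,0],[0,0,-0.6]],
    [0.3,[0,0,-0.6],[0,0,0]],
    [0.3,[0,0,-0.6],[0,0,0]],
  ],
)

```text
t: 4.85
tool_pos: [0.6432, 0.0547, 0.1597]
tool_rot: [2.976, 1.005, 0.002]
contact_force: [0.8, 0.5, -0.0]
opening: 0.0255
grip_force: 0.0
```

```bash
python3 -c "
from h import *
at('A')
go('C',-87.5)"
```

```text
t 4.85 z 0.1597 phi 39.1 r 0.0435 th 37.3 [ 0.8  0.5 -0. ] opening 0.0255 q6 0.89
[-0.61, 0.14, -0.0] -0.99
[-0.63, 0.05, -0.0] -0.99
[-0.63, -0.03, -0.0] -0.99
[-0.62, -0.12, -0.0] -0.99
[-0.6, -0.2, -0.0] -0.99
[-0.56, -0.29, -0.0] -0.99
[-0.52, -0.36, -0.01] -0.99
end [ 0.5016 -0.1148  0.1602] 92.8
[-0.0, 0.0, 0.61] 0.02
[-0.0, 0.0, 0.61] 0.02
end [ 0.5016 -0.1148  0.0992] 92.4
```

play_rows(
  series=[
    [0.3,[-0.61,0.14,0],[0,0,-0.99]],
    [0.3,[-0.63,0.05,0],[0,0,-0.99]],
    [0.3,[-0.63,-0.03,0],[0,0,-0.99]],
    [0.3,[-0.62,-0.12,0],[0,0,-0.99]],
    [0.3,[-0.6,-0.2,0],[0,0,-0.99]],
    [0.3,[-0.56,-0.29,0],[0,0,-0.99]],
    [0.3,[-0.52,-0.36,0],[0,0,-0.99]],
    [0.3,[0,0,0],[0,0,0]],
  ],
)

```text
t: 5.85
tool_pos: [0.5011, -0.1161, 0.1594]
tool_rot: [2.169, 2.269, 0.002]
contact_force: [0.6, 0.4, -0.5]
opening: 0.0256
grip_force: 0.0
```

play_rows(
  series=[
    [0.3,[0,0,0.4],[0,0,0]],
    [0.3,[0,0,0.4],[0,0,0]],
    [0.3,[0,0,0.41],[0,0,0]],
  ],
)

```text
t: 6.22
tool_pos: [0.5014, -0.1137, 0.0956]
tool_rot: [-2.166, -2.275, 0.0]
contact_force: [0.6, -0.8, -0.5]
opening: 0.0256
grip_force: 0.0
```

```bash
python3 -c "
from h import *
at('C')"
```

```text
t 6.22 z 0.0956 phi -87.9 r 0.0429 th 92.8 [ 0.6 -0.8 -0.5] opening 0.0256 q6 -0.42
```

play_rows(
  series=[
    [0.3,[0,-0.12,-0.04],[0,0,1]],
    [0.3,[0,-0.12,0],[0,0,1]],
    [0.3,[0.01,-0.12,0],[0,0,1]],
    [0.3,[0.01,-0.12,0],[0,0,1]],
  ],
)

```text
t: 6.72
tool_pos: [0.4786, -0.1088, 0.098]
tool_rot: [-2.713, -1.583, -0.001]
contact_force: [3.5, 0.1, -1.3]
opening: 0.0255
grip_force: 1.3
```

```bash
python3 -c "
from h import *
at('C')"
```

```text
t 6.72 z 0.0980 phi -119.1 r 0.0435 th 60.5 [ 3.5  0.1 -1.3] opening 0.0255 q6 0.14
```

play_rows(
  series=[
    [0.3,[0.01,-0.12,0],[0,0,1]],
    [0.3,[0.01,-0.12,0],[0,0,1]],
    [0.3,[0.01,-0.12,0],[0,0,1]],
    [0.3,[0.01,-0.12,0],[0,0,1]],
    [0.3,[0.01,-0.12,0],[0,0,1]],
    [0.3,[0,0.08,0],[0,0,-0.6]],
    [0.3,[0,0,-0.6],[0,0,0]],
    [0.3,[0,0,-0.6],[0,0,0]],
  ],
)

```text
t: 7.72
tool_pos: [0.4603, -0.0899, 0.1583]
tool_rot: [-3.062, -0.696, 0.003]
contact_force: [-0.3, 0.1, 0.7]
opening: 0.0255
grip_force: 0.0
```

```bash
python3 -c "
from h import *
at('C')
go('B',-168.4,flip=180)"
```

```text
t 7.72 z 0.1583 phi -154.1 r 0.0439 th 25.6 [-0.3  0.1  0.7] opening 0.0255 q6 0.77
[0.34, -0.68, -0.01] 0.58
[0.29, -0.7, -0.01] 0.58
[0.22, -0.73, -0.01] 0.58
end [0.4623 0.0241 0.1598] 11.7
[0.0, -0.0, 0.61] 0.01
[0.0, -0.0, 0.61] 0.01
end [0.4623 0.0241 0.0988] 11.5
```

play_rows(
  series=[
    [0.3,[0.34,-0.68,0],[0,0,0.58]],
    [0.3,[0.29,-0.7,0],[0,0,0.58]],
    [0.3,[0.22,-0.73,0],[0,0,0.58]],
    [0.3,[0,0,0],[0,0,0]],
    [0.3,[0,0,0.4],[0,0,0]],
    [0.3,[0,0,0.4],[0,0,0]],
    [0.3,[0,0,0.4],[0,0,0]],
    [0.3,[0,0,0],[0,0,0]],
  ],
)

```text
t: 8.72
tool_pos: [0.461, 0.023, 0.0968]
tool_rot: [-3.124, -0.319, 0.008]
contact_force: [-0.0, 0.2, 0.8]
opening: 0.0259
grip_force: 0.0
```

```bash
python3 -c "
from h import *
at('B')"
```

```text
t 8.72 z 0.0968 phi -167.3 r 0.0458 th 11.7 [-0.   0.2  0.8] opening 0.0259 q6 1.26
```

play_rows(
  series=[
    [0.3,[0.03,-0.12,-0.02],[0,0,1]],
    [0.3,[0.02,-0.12,0],[0,0,1]],
    [0.3,[0.01,-0.12,0],[0,0,1]],
    [0.3,[0.01,-0.12,0],[0,0,1]],
  ],
)

```text
t: 9.22
tool_pos: [0.4663, 0.0464, 0.1006]
tool_rot: [3.09, -0.561, 0.001]
contact_force: [0.2, -2.5, -1.7]
opening: 0.0256
grip_force: 1.1
```

```bash
python3 -c "
from h import *
at('B')"
```

```text
t 9.22 z 0.1006 phi 161.2 r 0.0415 th -20.6 [ 0.2 -2.5 -1.7] opening 0.0256 q6 1.87
```

play_rows(
  series=[
    [0.3,[-0.02,-0.12,0.01],[0,0,1]],
    [0.3,[0,-0.12,0.01],[0,0,1]],
    [0.3,[0.01,-0.12,0.01],[0,0,1]],
    [0.3,[0.01,-0.12,0.01],[0,0,1]],
    [0.3,[0.01,-0.12,0.01],[0,0,1]],
    [0.3,[0,0.08,0],[0,0,-0.6]],
    [0.3,[0,0,-0.6],[0,0,0]],
    [0.3,[0,0,-0.6],[0,0,0]],
  ],
)

```text
t: 10.22
tool_pos: [0.4805, 0.0677, 0.159]
tool_rot: [2.78, -1.464, 0.0]
contact_force: [0.7, 0.6, 0.3]
opening: 0.0257
grip_force: 0.0
```

```bash
python3 -c "
from h import *
at('B')
go('D',22.1,flip=180)"
```

```text
t 10.22 z 0.1590 phi 125.9 r 0.0429 th -55.5 [0.7 0.6 0.3] opening 0.0257 q6 2.53
[0.4, -0.13, -0.0] -0.97
[0.41, -0.07, -0.0] -0.97
[0.41, -0.01, -0.01] -0.97
[0.42, 0.04, 0.0] -0.97
[0.4, 0.09, 0.0] -0.97
[0.39, 0.15, -0.0] -0.97
[0.36, 0.2, -0.0] -0.97
[0.33, 0.25, -0.01] -0.97
[0.3, 0.29, 0.0] -0.97
[0.25, 0.33, 0.0] -0.97
end [ 0.6442 -0.0599  0.16  ] 22.1
[0.0, 0.0, 0.61] -0.0
[0.0, 0.0, 0.61] -0.0
end [ 0.6442 -0.0599  0.099 ] 22.1
```

play_rows(
  series=[
    [0.3,[0.4,-0.13,0],[0,0,-0.97]],
    [0.3,[0.41,-0.07,0],[0,0,-0.97]],
    [0.3,[0.41,-0.01,0],[0,0,-0.97]],
    [0.3,[0.42,0.04,0],[0,0,-0.97]],
    [0.3,[0.4,0.09,0],[0,0,-0.97]],
    [0.3,[0.39,0.15,0],[0,0,-0.97]],
    [0.3,[0.36,0.2,0],[0,0,-0.97]],
    [0.3,[0.33,0.25,0],[0,0,-0.97]],
  ],
)

```text
t: 11.22
tool_pos: [0.6124, -0.0349, 0.1586]
tool_rot: [3.136, 0.186, 0.002]
contact_force: [-0.3, -0.5, 0.2]
opening: 0.0253
grip_force: 0.0
```

play_rows(
  series=[
    [0.3,[0.3,0.29,0],[0,0,-0.97]],
    [0.3,[0.25,0.33,0],[0,0,-0.97]],
    [0.3,[0,0,0],[0,0,0]],
    [0.3,[0,0,0.4],[0,0,0]],
    [0.3,[0,0,0.4],[0,0,0]],
    [0.3,[0,0,0.4],[0,0,0]],
    [0.3,[0,0,0],[0,0,0]],
  ],
)

```text
t: 12.1
tool_pos: [0.6416, -0.059, 0.094]
tool_rot: [-3.081, -0.601, 0.009]
contact_force: [0.1, 1.1, 0.5]
opening: 0.0254
grip_force: 0.0
```

```bash
python3 -c "
from h import *
at('D')"
```

```text
t 12.10 z 0.0940 phi 24.9 r 0.0418 th 22.1 [0.1 1.1 0.5] opening 0.0254 q6 0.98
```

play_rows(
  series=[
    [0.3,[0.02,0.12,-0.08],[0,0,1]],
    [0.3,[0.01,0.12,0],[0,0,1]],
    [0.3,[-0.01,0.12,0],[0,0,1]],
    [0.3,[-0.01,0.12,0],[0,0,1]],
  ],
)

```text
t: 12.6
tool_pos: [0.6491, -0.0819, 0.1021]
tool_rot: [-3.128, 0.279, -0.002]
contact_force: [2.6, 2.4, -2.0]
opening: 0.0257
grip_force: 1.2
```

```bash
python3 -c "
from h import *
at('D')"
```

```text
t 12.60 z 0.1021 phi -6.6 r 0.0457 th -10.2 [ 2.6  2.4 -2. ] opening 0.0257 q6 1.51
```

play_rows(
  series=[
    [0.3,[-0.02,0.12,0.02],[0,0,1]],
    [0.3,[-0.02,0.12,0.02],[0,0,1]],
    [0.3,[-0.01,0.12,0.01],[0,0,1]],
    [0.3,[-0.01,0.12,0],[0,0,1]],
    [0.3,[-0.01,0.12,0],[0,0,1]],
    [0.3,[0,-0.08,0],[0,0,-0.6]],
    [0.3,[0,0,-0.6],[0,0,0]],
    [0.3,[0,0,-0.6],[0,0,0]],
  ],
)

```text
t: 13.6
tool_pos: [0.6356, -0.105, 0.1601]
tool_rot: [-2.901, 1.206, 0.0]
contact_force: [0.5, -0.7, 0.7]
opening: 0.0256
grip_force: 0.0
```

```bash
python3 -c "
from h import *
at('D')
go('A',40.5,z=.097)"
```

```text
t 13.60 z 0.1601 phi -41.7 r 0.0427 th -45.1 [ 0.5 -0.7  0.7] opening 0.0256 q6 2.08
[-0.2, -0.22, 0.0] -0.97
[-0.17, -0.24, 0.0] -0.97
[-0.13, -0.26, 0.0] -0.97
[-0.1, -0.27, 0.0] -0.97
[-0.05, -0.29, 0.0] -0.97
[-0.02, -0.29, 0.0] -0.97
[0.02, -0.29, 0.0] -0.97
[0.06, -0.29, 0.0] -0.97
[0.1, -0.28, 0.0] -0.97
[0.13, -0.26, 0.0] -0.97
[0.17, -0.24, 0.0] -0.97
end [0.6429 0.056  0.1601] 40.2
[-0.0, 0.0, 0.63] -0.02
[-0.0, 0.0, 0.63] -0.02
end [0.6429 0.056  0.0971] 40.5
```

```bash
python3 -c "
from h import *
o=ctrl.get_obs();plan(o['tool_pos'],th(o),[.555,-.022,.31],41)"
```

```text
[-0.21, -0.0, -0.27] -0.98
[-0.21, -0.03, -0.27] -0.98
[-0.2, -0.06, -0.28] -0.98
[-0.19, -0.09, -0.27] -0.98
[-0.18, -0.11, -0.27] -0.98
[-0.16, -0.14, -0.27] -0.98
[-0.14, -0.15, -0.28] -0.98
[-0.12, -0.18, -0.27] -0.98
[-0.1, -0.18, -0.27] -0.98
[-0.06, -0.2, -0.27] -0.98
[-0.04, -0.21, -0.28] -0.98
end [ 0.5551 -0.0219  0.3101] 41.1
```

play_rows(
  series=[
    [0.3,[-0.21,0,-0.27],[0,0,-0.98]],
    [0.3,[-0.21,-0.03,-0.27],[0,0,-0.98]],
    [0.3,[-0.2,-0.06,-0.28],[0,0,-0.98]],
    [0.3,[-0.19,-0.09,-0.27],[0,0,-0.98]],
    [0.3,[-0.18,-0.11,-0.27],[0,0,-0.98]],
    [0.3,[-0.16,-0.14,-0.27],[0,0,-0.98]],
    [0.3,[-0.14,-0.15,-0.28],[0,0,-0.98]],
    [0.3,[-0.12,-0.18,-0.27],[0,0,-0.98]],
  ],
)

```text
t: 14.6
tool_pos: [0.5769, -0.0443, 0.2695]
tool_rot: [3.103, 0.487, 0.002]
contact_force: [0.2, 0.6, -0.0]
opening: 0.0256
grip_force: 0.0
```

play_rows(
  series=[
    [0.3,[-0.1,-0.18,-0.27],[0,0,-0.98]],
    [0.3,[-0.06,-0.2,-0.27],[0,0,-0.98]],
    [0.3,[-0.04,-0.21,-0.28],[0,0,-0.98]],
    [0.3,[0,0,0],[0,0,0]],
  ],
)

```text
t: 15.1
tool_pos: [0.5556, -0.0218, 0.3116]
tool_rot: [2.94, 1.101, 0.006]
contact_force: [0.4, 0.9, 0.9]
opening: 0.0255
grip_force: 0.0
```

```bash
python3 -c "
from h import *
import cv2
at('A')
d=imaging.get_image('wrist')
cv2.imwrite('pics/w2.png',cv2.resize(d['color'],(768,576),interpolation=cv2.INTER_CUBIC))
go('A',40.5,z=.097)"
```

```text
t 15.10 z 0.3116 phi -137.6 r 0.0728 th 41.0 [0.4 0.9 0.9] opening 0.0255 q6 0.68
[0.59, -0.01, 0.75] 0.02
[0.58, -0.01, 0.75] 0.02
[0.59, -0.01, 0.75] 0.02
[0.58, -0.01, 0.76] 0.02
end [0.6428 0.0559 0.1598] 40.3
[0.0, 0.0, 0.63] -0.01
[0.0, 0.0, 0.63] -0.01
end [0.6428 0.0559 0.0968] 40.5
```

View pics/w2.png

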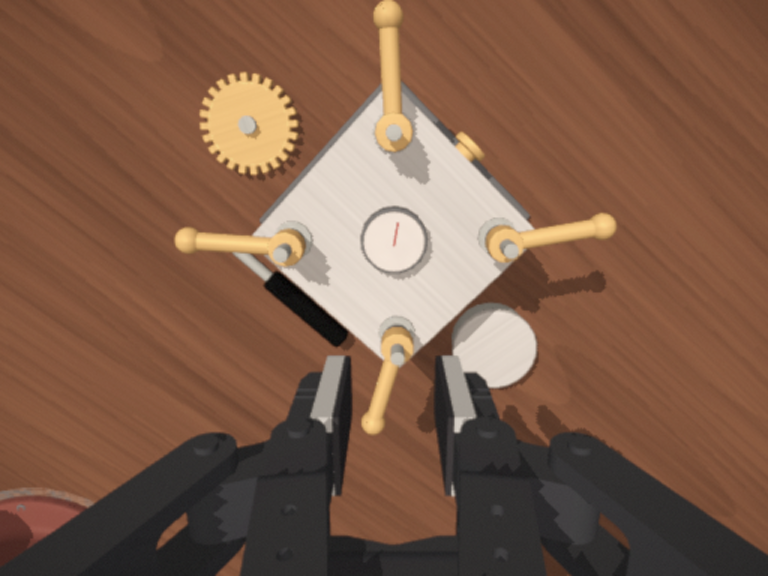

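Wrist view after round 1, levers near their outward diagonals: A (394,132)→(388,15), B (283,252)→(187,240), C (397,355)→(373,425), D (510,249)→(604,226).

```bash
cat >> h.py <<'E'
def wcam(o):
    from scipy.spatial.transform import Rotation as R
    H=np.array([[3.802e-4,-.95482,-.297185,.0761],[1,8.35e-5,1.011e-3,-8.58e-4],[-9.4e-4,-.297185,.954819,-.14303],[0,0,0,1]])
    T=np.eye(4);T[:3,:3]=R.from_rotvec(o["tool_rot"]).as_matrix();T[:3,3]=o["tool_pos"]
    return dict(fx=341.325,fy=341.325,cx=261.683,cy=189.662,extrinsics=np.linalg.inv(T@H))
def levers(studs,balls,zb,start=dict(A=104.4,B=191.6,C=-87.2,D=22.1)):
    d=wcam(ctrl.get_obs());f=lambda p,z:cast(d,(np.array(p)+.5)/1.5-.5,z)
    for n,s,b in zip("ABCD",studs,balls):
        s=f(s,.138);b=f(b,zb);a=np.degrees(np.arctan2(*(b-S[n])[::-1]));print(n,(s-S[n]).round(4),np.linalg.norm(b-S[n]).round(4),"lever %.1f turned %.1f"%(a,(start[n]-a)%360))
E
python3 -c "
from h import *
levers([(394,132),(283,252),(397,355),(510,249)],[(388,15),(187,240),(373,425),(604,226)],.115)"
```

```text
A [ 0.0012 -0.0021] 0.066 lever 42.0 turned 62.4
B [ 0.0041 -0.0025] 0.0646 lever 127.3 turned 64.3
C [ 0.0035 -0.    ] 0.0677 lever -152.2 turned 65.0
D [0.0015 0.    ] 0.0693 lever -39.5 turned 61.6
```

play_rows(
  series=[
    [0.3,[0.59,0,0.75],[0,0,0]],
    [0.3,[0.58,0,0.75],[0,0,0]],
    [0.3,[0.58,0,0.75],[0,0,0]],
    [0.3,[0.58,0,0.76],[0,0,0]],
    [0.3,[0,0,0.4],[0,0,0]],
    [0.3,[0,0,0.4],[0,0,0]],
    [0.3,[0,0,0.42],[0,0,0]],
    [0.3,[0,0,0],[0,0,0]],
  ],
)

```text
t: 16.15
tool_pos: [0.6413, 0.054, 0.0958]
tool_rot: [-2.941, -1.101, 0.005]
contact_force: [0.4, 0.2, -0.1]
opening: 0.0256
grip_force: 0.0
```

```bash
python3 -c "
from h import *
at('A')"
```

```text
t 16.15 z 0.0958 phi 40.0 r 0.0416 th 41.0 [ 0.4  0.2 -0.1] opening 0.0256 q6 0.82
```

play_rows(
  series=[
    [0.3,[0.01,0.12,0],[0,0,1]],
    [0.3,[0.01,0.12,0],[0,0,1]],
    [0.3,[0,0.12,0],[0,0,1]],
    [0.3,[-0.01,0.12,0],[0,0,1]],
    [0.3,[-0.01,0.12,0],[0,0,1]],
    [0.3,[-0.01,0.12,0],[0,0,1]],
    [0.3,[0,0,0],[0,0,0]],
  ],
)

```text
t: 17.02
tool_pos: [0.6551, 0.0221, 0.0988]
tool_rot: [-3.135, 0.188, -0.002]
contact_force: [-0.6, 0.9, -1.1]
opening: 0.0257
grip_force: 0.6
```

```bash
python3 -c "
from h import *
at('A')"
```

```text
t 17.02 z 0.0988 phi -6.4 r 0.0460 th -6.8 [-0.6  0.9 -1.1] opening 0.0257 q6 1.61
```

play_rows(
  series=[
    [0.3,[0,-0.08,0],[0,0,-0.6]],
    [0.3,[0,0,-0.6],[0,0,0]],
    [0.3,[0,0,-0.6],[0,0,0]],
  ],
)

```text
t: 17.4
tool_pos: [0.6554, 0.026, 0.1593]
tool_rot: [3.14, -0.054, 0.001]
contact_force: [0.6, 0.2, 1.1]
opening: 0.0255
grip_force: 0.0
```

```bash
python3 -c "
from h import *
at('A')
go('C',-152,z=.097)"
```

```text
t 17.40 z 0.1593 phi -1.6 r 0.0460 th -2.0 [0.6 0.2 1.1] opening 0.0255 q6 1.53
[-0.76, 0.5, -0.0] -0.75
[-0.81, 0.41, -0.01] -0.75
[-0.85, 0.33, 0.0] -0.75
[-0.87, 0.23, -0.0] -0.75
[-0.9, 0.15, -0.0] -0.75
end [ 0.4611 -0.0916  0.1598] 28.0
[-0.0, -0.0, 0.63] 0.0
[-0.0, -0.0, 0.63] 0.0
end [ 0.4611 -0.0916  0.0968] 28.0
```

play_rows(
  series=[
    [0.3,[-0.76,0.5,0],[0,0,-0.75]],
    [0.3,[-0.81,0.41,0],[0,0,-0.75]],
    [0.3,[-0.85,0.33,0],[0,0,-0.75]],
    [0.3,[-0.87,0.23,0],[0,0,-0.75]],
    [0.3,[-0.88,0.15,0],[0,0,-0.75]],
    [0.3,[0,0,0],[0,0,0]],
    [0.3,[0,0,0.6],[0,0,0]],
    [0.3,[0,0,0.62],[0,0,0]],
  ],
)

```text
t: 18.4
tool_pos: [0.4634, -0.0908, 0.098]
tool_rot: [3.046, 0.759, 0.006]
contact_force: [-0.5, -0.1, -0.3]
opening: 0.0258
grip_force: 0.0
```

```bash
python3 -c "
from h import *
at('C')"
```

```text
t 18.40 z 0.0980 phi -151.2 r 0.0415 th 28.0 [-0.5 -0.1 -0.3] opening 0.0258 q6 0.73
```

play_rows(
  series=[
    [0.3,[-0.02,-0.12,0],[0,0,1]],
    [0.3,[0,-0.12,0],[0,0,1]],
    [0.3,[0.01,-0.12,0],[0,0,1]],
    [0.3,[0.01,-0.12,0],[0,0,1]],
    [0.3,[0.01,-0.12,0],[0,0,1]],
    [0.3,[0.01,-0.12,0],[0,0,1]],
    [0.3,[0,0,0],[0,0,0]],
  ],
)

```text
t: 19.27
tool_pos: [0.4588, -0.0561, 0.0975]
tool_rot: [3.094, -0.543, 0.002]
contact_force: [-0.1, -1.0, 0.5]
opening: 0.0256
grip_force: 0.4
```

```bash
python3 -c "
from h import *
at('C')"
```

```text
t 19.27 z 0.0975 phi 160.3 r 0.0435 th -19.9 [-0.1 -1.   0.5] opening 0.0256 q6 1.64
```

play_rows(
  series=[
    [0.3,[0,0.08,0],[0,0,-0.6]],
    [0.3,[0,0,-0.6],[0,0,0]],
    [0.3,[0,0,-0.6],[0,0,0]],
  ],
)

```text
t: 19.65
tool_pos: [0.4568, -0.0599, 0.1578]
tool_rot: [-3.114, 0.413, -0.0]
contact_force: [1.0, -0.7, 1.0]
opening: 0.0256
grip_force: 0.0
```

```bash
python3 -c "
from h import *
at('C')
go('B',127,z=.097,flip=180)"
```

```text
t 19.65 z 0.1578 phi 165.7 r 0.0444 th -15.1 [ 1.  -0.7  1. ] opening 0.0256 q6 1.54
[-0.05, -0.52, -0.01] 0.95
[-0.11, -0.5, -0.01] 0.95
[-0.18, -0.49, -0.01] 0.95
[-0.25, -0.46, -0.0] 0.95
[-0.3, -0.42, -0.01] 0.95
end [0.479  0.068  0.1598] -53.1
[-0.0, -0.0, 0.63] -0.01
[-0.0, -0.0, 0.63] -0.01
end [0.479  0.068  0.0968] -52.9
```

```bash
python3 -c "
from h import *
go('B',127,z=.097)"
```

```text
[-0.01, -0.14, -0.0] -0.99
[0.0, -0.15, -0.0] -0.99
[0.03, -0.14, -0.01] -0.99
[0.05, -0.14, 0.0] -0.99
[0.06, -0.13, -0.0] -0.99
[0.08, -0.12, -0.0] -0.99
[0.1, -0.1, -0.01] -0.99
[0.11, -0.09, 0.0] -0.99
[0.12, -0.08, -0.0] -0.99
[0.13, -0.06, -0.0] -0.99
[0.14, -0.04, -0.01] -0.99
[0.15, -0.02, 0.0] -0.99
[0.14, 0.0, -0.0] -0.99
[0.14, 0.02, -0.0] -0.99
[0.14, 0.04, -0.01] -0.99
[0.13, 0.06, 0.0] -0.99
[0.13, 0.07, -0.0] -0.99
[0.11, 0.1, -0.0] -0.99
end [0.4793 0.0683 0.1598] 127.5
[-0.0, -0.0, 0.63] 0.03
[-0.0, -0.0, 0.63] 0.03
end [0.4793 0.0683 0.0968] 127.0
```

play_rows(
  series=[
    [0.3,[-0.01,-0.14,0],[0,0,-0.99]],
    [0.3,[0,-0.15,0],[0,0,-0.99]],
    [0.3,[0.03,-0.14,0],[0,0,-0.99]],
    [0.3,[0.05,-0.14,0],[0,0,-0.99]],
    [0.3,[0.06,-0.13,0],[0,0,-0.99]],
    [0.3,[0.08,-0.12,0],[0,0,-0.99]],
    [0.3,[0.1,-0.1,0],[0,0,-0.99]],
    [0.3,[0.11,-0.09,0],[0,0,-0.99]],
  ],
)

```text
t: 20.65
tool_pos: [0.4675, -0.0029, 0.1576]
tool_rot: [2.864, 1.291, 0.002]
contact_force: [-0.1, -0.1, -0.1]
opening: 0.0259
grip_force: 0.0
```

play_rows(
  series=[
    [0.3,[0.12,-0.08,0],[0,0,-0.99]],
    [0.3,[0.13,-0.06,0],[0,0,-0.99]],
    [0.3,[0.14,-0.04,0],[0,0,-0.99]],
    [0.3,[0.15,-0.02,0],[0,0,-0.99]],
    [0.3,[0.14,0,0],[0,0,-0.99]],
    [0.3,[0.14,0.02,0],[0,0,-0.99]],
    [0.3,[0.14,0.04,0],[0,0,-0.99]],
    [0.3,[0.13,0.06,0],[0,0,-0.99]],
  ],
)

```text
t: 21.65
tool_pos: [0.4776, 0.054, 0.1576]
tool_rot: [1.759, 2.602, 0.002]
contact_force: [0.2, 0.7, 0.2]
opening: 0.0257
grip_force: 0.0
```

play_rows(
  series=[
    [0.3,[0.13,0.07,0],[0,0,-0.99]],
    [0.3,[0.11,0.1,0],[0,0,-0.99]],
    [0.3,[0,0,0],[0,0,0]],
  ],
)

```text
t: 22.02
tool_pos: [0.48, 0.0686, 0.1574]
tool_rot: [1.393, 2.815, 0.001]
contact_force: [-0.4, 0.7, -1.0]
opening: 0.0258
grip_force: 0.0
```

```bash
python3 -c "
from h import *
at('B'); go('B',127,z=.097)"
```

```text
t 22.02 z 0.1574 phi 125.7 r 0.0438 th 127.3 [-0.4  0.7 -1. ] opening 0.0258 q6 -0.66
[0.0, -0.02, -0.05] 0.04
end [0.4792 0.0679 0.1599] 127.0
[0.0, 0.0, 0.63] 0.0
[0.0, 0.0, 0.63] 0.0
end [0.4792 0.0679 0.0969] 127.0
```

play_rows(
  series=[
    [0.3,[0,-0.02,0.6],[0,0,0]],
    [0.3,[0,0,0.6],[0,0,0]],
    [0.3,[0,0,0],[0,0,0]],
    [0.3,[-0.01,0.12,0],[0,0,1]],
    [0.3,[-0.01,0.12,0],[0,0,1]],
    [0.3,[-0.01,0.12,0],[0,0,1]],
  ],
)

```text
t: 22.78
tool_pos: [0.4952, 0.0747, 0.0979]
tool_rot: [1.956, 2.458, -0.001]
contact_force: [-2.0, -1.4, -2.7]
opening: 0.0256
grip_force: 1.1
```

```bash
python3 -c "
from h import *
at('B')"
```

```text
t 22.77 z 0.0979 phi 104.0 r 0.0429 th 103.0 [-2.  -1.4 -2.7] opening 0.0256 q6 -0.23
```

play_rows(
  series=[
    [0.3,[-0.01,0.12,0],[0,0,1]],
    [0.3,[0,0.12,0],[0,0,1]],
    [0.3,[-0.01,0.12,0],[0,0,1]],
    [0.3,[0,0,0],[0,0,0]],
    [0.3,[0,-0.08,0],[0,0,-0.6]],
    [0.3,[0,0,-0.6],[0,0,0]],
    [0.3,[0,0,-0.6],[0,0,0]],
  ],
)

```text
t: 23.65
tool_pos: [0.5093, 0.0763, 0.1587]
tool_rot: [2.33, 2.105, 0.002]
contact_force: [-0.3, -0.3, -0.4]
opening: 0.0256
grip_force: 0.0
```

```bash
python3 -c "
from h import *
at('B'); go('D',-39.5,z=.097)"
```

```text
t 23.65 z 0.1587 phi 85.1 r 0.0434 th 84.2 [-0.3 -0.3 -0.4] opening 0.0256 q6 0.11
[-0.42, 0.36, -0.0] -0.88
[-0.46, 0.32, -0.01] -0.88
[-0.49, 0.25, -0.0] -0.88
[-0.52, 0.19, -0.0] -0.88
[-0.54, 0.12, -0.01] -0.88
[-0.55, 0.06, -0.0] -0.88
[-0.56, -0.01, -0.0] -0.88
[-0.55, -0.08, -0.01] -0.88
end [ 0.6377 -0.1048  0.1602] 140.5
[0.0, 0.0, 0.63] 0.0
[0.0, 0.0, 0.63] 0.0
end [ 0.6377 -0.1048  0.0972] 140.5
```

play_rows(
  series=[
    [0.3,[-0.42,0.36,0],[0,0,-0.88]],
    [0.3,[-0.46,0.32,0],[0,0,-0.88]],
    [0.3,[-0.49,0.25,0],[0,0,-0.88]],
    [0.3,[-0.52,0.19,0],[0,0,-0.88]],
    [0.3,[-0.54,0.12,0],[0,0,-0.88]],
    [0.3,[-0.55,0.06,0],[0,0,-0.88]],
    [0.3,[-0.56,-0.01,0],[0,0,-0.88]],
    [0.3,[-0.55,-0.08,0],[0,0,-0.88]],
  ],
)

```text
t: 24.65
tool_pos: [0.6381, -0.1061, 0.1585]
tool_rot: [1.054, 2.957, 0.0]
contact_force: [0.4, 0.1, -0.4]
opening: 0.0257
grip_force: 0.0
```

play_rows(
  series=[
    [0.3,[0,0,0],[0,0,0]],
    [0.3,[0,0,0.6],[0,0,0]],
    [0.3,[0,0,0.6],[0,0,0]],
    [0.3,[0,0,0],[0,0,0]],
  ],
)

```text
t: 25.15
tool_pos: [0.6347, -0.1038, 0.0943]
tool_rot: [-1.062, -2.951, 0.0]
contact_force: [-0.6, 0.7, -0.5]
opening: 0.0255
grip_force: 0.0
```

```bash
python3 -c "
from h import *
at('D')"
```

```text
t 25.15 z 0.0943 phi -41.3 r 0.0412 th 140.4 [-0.6  0.7 -0.5] opening 0.0255 q6 -1.16
```

play_rows(
  series=[
    [0.3,[-0.02,-0.12,-0.06],[0,0,1]],
    [0.3,[0,-0.12,0],[0,0,1]],
    [0.3,[0,-0.12,0],[0,0,1]],
    [0.3,[0.01,-0.12,0],[0,0,1]],
    [0.3,[0.01,-0.12,0],[0,0,1]],
    [0.3,[0.01,-0.12,0],[0,0,1]],
    [0.3,[0,0,0],[0,0,0]],
  ],
)

```text
t: 26.02
tool_pos: [0.6079, -0.1219, 0.102]
tool_rot: [2.171, 2.267, 0.002]
contact_force: [-0.3, -1.1, -0.5]
opening: 0.0259
grip_force: 0.3
```

```bash
python3 -c "
from h import *
at('D')"
```

```text
t 26.02 z 0.1020 phi -84.7 r 0.0455 th 92.5 [-0.3 -1.1 -0.5] opening 0.0259 q6 -0.36
```

play_rows(
  series=[
    [0.3,[0,0.08,0],[0,0,-0.6]],
    [0.3,[0,0,-0.6],[0,0,0]],
    [0.3,[0,0,-0.6],[0,0,0]],
  ],
)

```text
t: 26.4
tool_pos: [0.6112, -0.1216, 0.1615]
tool_rot: [2.074, 2.359, 0.0]
contact_force: [0.2, -0.2, -0.2]
opening: 0.0255
grip_force: 0.0
```

```bash
python3 -c "
from h import *
at('D')
o=ctrl.get_obs();plan(o['tool_pos'],th(o),[.557,-.022,.31],41)"
```

```text
t 26.40 z 0.1615 phi -80.6 r 0.0456 th 97.3 [ 0.2 -0.2 -0.2] opening 0.0255 q6 -0.44
[0.26, -0.1, -0.37] 0.88
[0.25, -0.14, -0.37] 0.88
[0.24, -0.16, -0.37] 0.88
[0.2, -0.19, -0.37] 0.88
[0.19, -0.22, -0.38] 0.88
[0.16, -0.23, -0.37] 0.88
[0.12, -0.26, -0.37] 0.88
[0.1, -0.26, -0.37] 0.88
end [ 0.5572 -0.022   0.31  ] 41.0
```

Looking again from above to know how much each lever has left.

play_rows(
  series=[
    [0.3,[0.26,-0.1,-0.37],[0,0,0.88]],
    [0.3,[0.25,-0.14,-0.37],[0,0,0.88]],
    [0.3,[0.24,-0.16,-0.37],[0,0,0.88]],
    [0.3,[0.2,-0.19,-0.37],[0,0,0.88]],
    [0.3,[0.19,-0.22,-0.38],[0,0,0.88]],
    [0.3,[0.16,-0.23,-0.37],[0,0,0.88]],
    [0.3,[0.12,-0.26,-0.37],[0,0,0.88]],
    [0.3,[0.1,-0.26,-0.37],[0,0,0.88]],
  ],
)

```text
t: 27.4
tool_pos: [0.5571, -0.0215, 0.3105]
tool_rot: [2.944, 1.095, 0.002]
contact_force: [0.7, 0.3, 0.6]
opening: 0.0255
grip_force: 0.0
```

play_rows(
  series=[
    [0.3,[0,0,0],[0,0,0]],
  ],
)

```text
t: 27.52
tool_pos: [0.5581, -0.0216, 0.3118]
tool_rot: [2.939, 1.103, 0.007]
contact_force: [-0.4, 0.3, -0.2]
opening: 0.0259
grip_force: 0.0
```

```bash
python3 -c "
from h import *
import cv2
at('A')
d=imaging.get_image('wrist')
cv2.imwrite('pics/w3.png',cv2.resize(d['color'],(768,576),interpolation=cv2.INTER_CUBIC))"
```

```text
t 27.52 z 0.3118 phi -136.4 r 0.0709 th 41.1 [-0.4  0.3 -0.2] opening 0.0259 q6 0.68
```

View pics/w3.png

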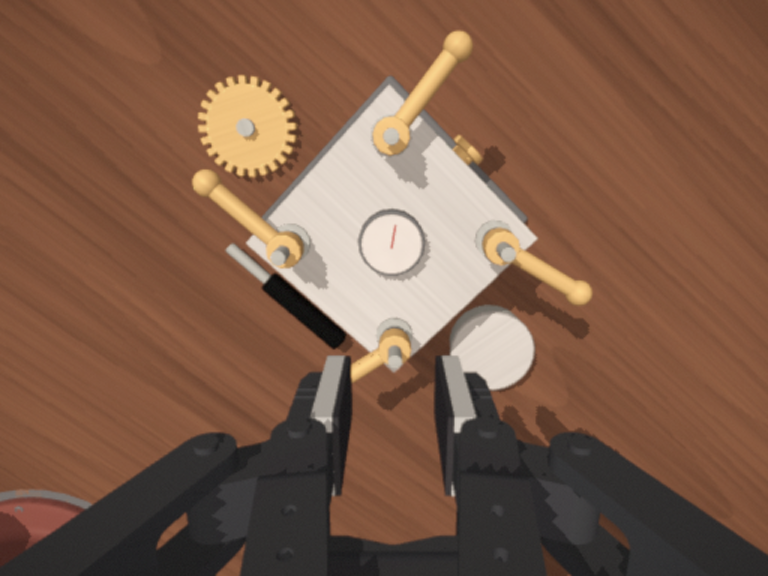

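A ball (458,44), B (205,182), D (578,292); C's ball is behind the finger, with its bar running to (352,378).

```bash
python3 -c "
from h import *
levers([(391,136),(279,256),(395,357),(508,252)],[(458,44),(205,182),(352,378),(578,292)],.113)
go('A',0,z=.096)"
```

```text
A [ 0.0006 -0.0021] 0.0676 lever 1.9 turned 102.5
B [ 0.0028 -0.0024] 0.0646 lever 87.9 turned 103.7
C [ 0.0042 -0.    ] 0.0384 lever 172.8 turned 100.0
D [ 0.0019 -0.0003] 0.0672 lever -78.8 turned 100.9
[0.35, 0.09, 0.5] 0.86
[0.35, 0.04, 0.5] 0.86
[0.36, -0.0, 0.5] 0.86
[0.36, -0.04, 0.5] 0.86
[0.35, -0.09, 0.5] 0.86
[0.33, -0.12, 0.5] 0.86
end [0.6533 0.0271 0.16  ] -0.2
[0.0, -0.0, 0.64] -0.01
[0.0, -0.0, 0.64] -0.01
end [0.6533 0.0271 0.096 ] -0.0
```

play_rows(
  series=[
    [0.3,[0.35,0.09,0.5],[0,0,0.86]],
    [0.3,[0.35,0.04,0.5],[0,0,0.86]],
    [0.3,[0.36,0,0.5],[0,0,0.86]],
    [0.3,[0.36,-0.04,0.5],[0,0,0.86]],
    [0.3,[0.35,-0.09,0.5],[0,0,0.86]],
    [0.3,[0.33,-0.12,0.5],[0,0,0.86]],
    [0.3,[0,0,0],[0,0,0]],
    [0.3,[0,0,0.6],[0,0,0]],
  ],
)

```text
t: 28.58
tool_pos: [0.6552, 0.0259, 0.1313]
tool_rot: [3.141, -0.006, 0.009]
contact_force: [0.7, 0.4, -0.5]
opening: 0.0256
grip_force: 0.0
```

play_rows(
  series=[
    [0.3,[0,0,0.64],[0,0,0]],
    [0.3,[0,0,0],[0,0,0]],
    [0.3,[-0.01,0.12,0],[0,0,1]],
    [0.3,[-0.01,0.12,0],[0,0,1]],
    [0.3,[0,0.06,0],[0,0,0.5]],
    [0.3,[0,0,0],[0,0,0]],
  ],
)

```text
t: 29.32
tool_pos: [0.651, 0.0118, 0.0982]
tool_rot: [-3.092, 0.554, -0.003]
contact_force: [0.1, 2.5, -1.3]
opening: 0.0258
grip_force: 0.9
```

```bash
python3 -c "
from h import *
at('A')"
```

```text
t 29.32 z 0.0982 phi -20.4 r 0.0444 th -20.3 [ 0.1  2.5 -1.3] opening 0.0258 q6 1.83
```

play_rows(
  series=[
    [0.3,[0,0.03,0],[0,0,0.25]],
    [0.3,[0,0.03,0],[0,0,0.25]],
    [0.3,[0,0,0],[0,0,0]],
  ],
)

```text
t: 29.7
tool_pos: [0.65, 0.009, 0.0973]
tool_rot: [-3.07, 0.664, -0.003]
contact_force: [2.0, 3.0, 0.6]
opening: 0.0256
grip_force: 1.3
```

play_rows(
  series=[
    [0.3,[0,0.03,0],[0,0,0.25]],
    [0.3,[0,0.03,0],[0,0,0.25]],
  ],
)

```text
t: 29.95
tool_pos: [0.6486, 0.0062, 0.097]
tool_rot: [-3.044, 0.774, -0.003]
contact_force: [2.8, 2.1, 1.1]
opening: 0.0257
grip_force: 1.5
```

play_rows(
  series=[
    [0.3,[0,0.03,0],[0,0,0.25]],
    [0.3,[0,0.03,0],[0,0,0.25]],
  ],
)

```text
t: 30.2
tool_pos: [0.6467, 0.0035, 0.0965]
tool_rot: [-3.016, 0.881, -0.001]
contact_force: [2.5, 0.9, 2.1]
opening: 0.0258
grip_force: 1.5
```

play_rows(
  series=[
    [0.3,[0,0.03,0],[0,0,0.25]],
    [0.3,[0,0.03,0],[0,0,0.25]],
  ],
)

```text
t: 30.45
tool_pos: [0.6454, 0.0021, 0.0966]
tool_rot: [-2.981, 0.984, -0.002]
contact_force: [4.8, 6.2, 1.4]
opening: 0.0256
grip_force: 4.3
```

play_rows(
  series=[
    [0.3,[0,0.03,0],[0,0,0.1]],
    [0.3,[0,0,0],[0,0,0]],
  ],
)

```text
t: 30.7
tool_pos: [0.6451, 0.0019, 0.0968]
tool_rot: [-2.972, 1.002, -0.003]
contact_force: [6.1, 8.6, 0.3]
opening: 0.0258
grip_force: 5.1
```

play_rows(
  series=[
    [0.3,[0,0.05,0],[0,0,0]],
    [0.3,[0,0,0],[0,0,0]],
  ],
)

```text
t: 30.95
tool_pos: [0.6446, 0.0011, 0.0971]
tool_rot: [-2.97, 1.001, -0.007]
contact_force: [9.9, 11.1, 0.0]
opening: 0.0256
grip_force: 7.5
```

play_rows(
  series=[
    [0.3,[0,-0.17,0],[0,0,-0.8]],
    [0.3,[0,0,-0.6],[0,0,0]],
    [0.3,[0,0,-0.65],[0,0,0]],
  ],
)

```text
t: 31.32
tool_pos: [0.6454, 0.0043, 0.1571]
tool_rot: [3.026, -0.836, -0.009]
contact_force: [0.1, -0.5, -0.4]
opening: 0.0252
grip_force: 0.0
```

```bash
python3 -c "
from h import *
at('A')
go('C',169.5,z=.096)"
```

```text
t 31.32 z 0.1571 phi -32.5 r 0.0427 th -30.9 [ 0.1 -0.5 -0.4] opening 0.0252 q6 2.00
[-0.51, 0.62, -0.01] -0.51
[-0.55, 0.58, -0.01] -0.51
[-0.6, 0.54, -0.01] -0.51
[-0.63, 0.49, -0.02] -0.51
[-0.66, 0.45, -0.01] -0.51
end [ 0.4566 -0.0626  0.1601] -10.5
[-0.0, 0.0, 0.64] 0.0
[-0.0, 0.0, 0.64] 0.0
end [ 0.4566 -0.0626  0.0961] -10.5
```

play_rows(
  series=[
    [0.3,[-0.51,0.62,0],[0,0,-0.51]],
    [0.3,[-0.55,0.58,0],[0,0,-0.51]],
    [0.3,[-0.6,0.54,0],[0,0,-0.51]],
    [0.3,[-0.63,0.49,0],[0,0,-0.51]],
    [0.3,[-0.66,0.45,0],[0,0,-0.51]],
    [0.3,[0,0,0],[0,0,0]],
    [0.3,[0,0,0.6],[0,0,0]],
    [0.3,[0,0,0.6],[0,0,0]],
  ],
)

```text
t: 32.33
tool_pos: [0.4591, -0.0626, 0.0982]
tool_rot: [3.128, -0.287, -0.0]
contact_force: [-0.5, -1.0, -0.8]
opening: 0.0259
grip_force: 0.0
```

```bash
python3 -c "
from h import *
at('C')"
```

```text
t 32.33 z 0.0982 phi 168.6 r 0.0415 th -10.5 [-0.5 -1.  -0.8] opening 0.0259 q6 1.46
```

play_rows(
  series=[
    [0.3,[-0.02,-0.12,0],[0,0,1]],
    [0.3,[0,-0.12,0],[0,0,1]],
    [0.3,[0,-0.06,0],[0,0,0.5]],
    [0.3,[0,-0.03,0],[0,0,0.25]],
    [0.3,[0,-0.03,0],[0,0,0.25]],
  ],
)

```text
t: 32.95
tool_pos: [0.463, -0.0458, 0.0975]
tool_rot: [2.997, -0.932, -0.005]
contact_force: [-1.0, -2.9, -1.4]
opening: 0.0255
grip_force: 1.5
```

play_rows(
  series=[
    [0.3,[0,-0.03,0],[0,0,0.25]],
    [0.3,[0,-0.03,0],[0,0,0.25]],
  ],
)

```text
t: 33.2
tool_pos: [0.4641, -0.0449, 0.0973]
tool_rot: [2.959, -1.033, -0.005]
contact_force: [-3.9, -11.0, -3.6]
opening: 0.0258
grip_force: 5.2
```

play_rows(
  series=[
    [0.3,[0,-0.04,0],[0,0,0.1]],
    [0.3,[0,0,0],[0,0,0]],
  ],
)

```text
t: 33.45
tool_pos: [0.4645, -0.0444, 0.0971]
tool_rot: [2.95, -1.051, -0.008]
contact_force: [-6.0, -12.4, -1.3]
opening: 0.0258
grip_force: 6.5
```

```bash
python3 -c "
from h import *
at('C')"
```

```text
t 33.45 z 0.0971 phi 143.2 r 0.0441 th -39.2 [ -6.  -12.4  -1.3] opening 0.0258 q6 2.01
```

play_rows(
  series=[
    [0.3,[0,0.16,0],[0,0,-0.8]],
    [0.3,[0,0,-0.6],[0,0,0]],
    [0.3,[0,0,-0.65],[0,0,0]],
  ],
)

```text
t: 33.83
tool_pos: [0.461, -0.0475, 0.1607]
tool_rot: [3.012, -0.889, -0.006]
contact_force: [-0.7, -0.3, 0.2]
opening: 0.0254
grip_force: 0.0
```

```bash
python3 -c "
from h import *
at('C')
go('B',86.5,z=.096)"
```

```text
t 33.83 z 0.1607 phi 149.0 r 0.0453 th -32.9 [-0.7 -0.3  0.2] opening 0.0254 q6 1.88
[-0.04, -0.17, 0.0] -1.0
[-0.01, -0.18, 0.0] -1.0
[0.01, -0.18, 0.0] -1.0
[0.04, -0.17, 0.0] -1.0
[0.06, -0.17, 0.0] -1.0
[0.08, -0.15, 0.01] -1.0
[0.11, -0.15, -0.0] -1.0
[0.12, -0.13, -0.0] -1.0
[0.14, -0.11, -0.0] -1.0
[0.15, -0.08, -0.0] -1.0
[0.17, -0.07, 0.0] -1.0
[0.17, -0.04, 0.0] -1.0
[0.18, -0.02, 0.0] -1.0
[0.17, 0.0, 0.0] -1.0
[0.18, 0.03, 0.0] -1.0
end [0.5081 0.077  0.1602] 87.1
[-0.0, 0.0, 0.64] 0.04
[-0.0, 0.0, 0.64] 0.04
end [0.5081 0.077  0.0962] 86.5
```

play_rows(
  series=[
    [0.3,[-0.04,-0.17,0],[0,0,-1]],
    [0.3,[-0.01,-0.18,0],[0,0,-1]],
    [0.3,[0.01,-0.18,0],[0,0,-1]],
    [0.3,[0.04,-0.17,0],[0,0,-1]],
    [0.3,[0.06,-0.17,0],[0,0,-1]],
    [0.3,[0.08,-0.15,0],[0,0,-1]],
    [0.3,[0.11,-0.15,0],[0,0,-1]],
    [0.3,[0.12,-0.13,0],[0,0,-1]],
  ],
)

```text
t: 34.83
tool_pos: [0.4868, 0.0193, 0.1607]
tool_rot: [-3.025, -0.85, 0.004]
contact_force: [-1.0, 0.0, 0.0]
opening: 0.0255
grip_force: 0.0
```

play_rows(
  series=[
    [0.3,[0.14,-0.11,0],[0,0,-1]],
    [0.3,[0.15,-0.08,0],[0,0,-1]],
    [0.3,[0.17,-0.07,0],[0,0,-1]],
    [0.3,[0.17,-0.04,0],[0,0,-1]],
    [0.3,[0.18,-0.02,0],[0,0,-1]],
    [0.3,[0.17,0,0],[0,0,-1]],
    [0.3,[0.18,0.03,0],[0,0,-1]],
    [0.3,[0,0,0],[0,0,0]],
  ],
)

```text
t: 35.83
tool_pos: [0.5087, 0.0774, 0.1607]
tool_rot: [-2.276, -2.164, 0.003]
contact_force: [-0.4, -0.4, -0.3]
opening: 0.0255
grip_force: 0.0
```

play_rows(
  series=[
    [0.3,[0,0,0.6],[0,0,0]],
    [0.3,[0,0,0.64],[0,0,0]],
    [0.3,[0,0,0],[0,0,0]],
  ],
)

```text
t: 36.2
tool_pos: [0.5061, 0.0768, 0.0961]
tool_rot: [-2.275, -2.16, 0.009]
contact_force: [1.1, 0.6, -0.1]
opening: 0.0256
grip_force: 0.0
```

```bash
python3 -c "
from h import *
at('B')"
```

```text
t 36.20 z 0.0961 phi 89.4 r 0.0438 th 87.0 [ 1.1  0.6 -0.1] opening 0.0256 q6 0.06
```

play_rows(
  series=[
    [0.3,[-0.01,0.12,0],[0,0,1]],
    [0.3,[-0.01,0.12,0],[0,0,1]],
    [0.3,[0,0.06,0],[0,0,0.5]],
    [0.3,[0,0.03,0],[0,0,0.25]],
    [0.3,[0,0.03,0],[0,0,0.25]],
  ],
)

```text
t: 36.83
tool_pos: [0.526, 0.0724, 0.0997]
tool_rot: [-2.678, -1.643, 0.0]
contact_force: [-1.7, 0.8, -0.5]
opening: 0.0258
grip_force: 1.0
```

play_rows(
  series=[
    [0.3,[0,0.03,0.01],[0,0,0.25]],
    [0.3,[0,0.03,0.01],[0,0,0.25]],
  ],
)

```text
t: 37.08
tool_pos: [0.5291, 0.0711, 0.0989]
tool_rot: [2.733, 1.548, 0.001]
contact_force: [-2.4, 1.4, 0.8]
opening: 0.0257
grip_force: 1.0
```

play_rows(
  series=[
    [0.3,[0,0.03,0],[0,0,0.25]],
    [0.3,[0,0.03,0],[0,0,0.25]],
  ],
)

```text
t: 37.33
tool_pos: [0.5316, 0.0695, 0.0987]
tool_rot: [2.786, 1.452, 0.001]
contact_force: [-2.5, 1.9, 0.9]
opening: 0.0259
grip_force: 1.0
```

play_rows(
  series=[
    [0.3,[0,0.03,0],[0,0,0.25]],
    [0.3,[0,0.03,0],[0,0,0.25]],
  ],
)

```text
t: 37.58
tool_pos: [0.5322, 0.0687, 0.098]
tool_rot: [-2.831, -1.352, 0.004]
contact_force: [-8.9, 4.3, 4.7]
opening: 0.0254
grip_force: 4.9
```

Stop felt; a little more to confirm.

play_rows(
  series=[
    [0.3,[0,0.06,0],[0,0,0.1]],
    [0.3,[0,0,0],[0,0,0]],
  ],
)

```text
t: 37.83
tool_pos: [0.533, 0.0682, 0.0976]
tool_rot: [-2.836, -1.332, 0.008]
contact_force: [-12.7, 9.2, 6.5]
opening: 0.0258
grip_force: 7.2
```

```bash
python3 -c "
from h import *
at('B')"
```

```text
t 37.83 z 0.0976 phi 52.0 r 0.0446 th 50.3 [-12.7   9.2   6.5] opening 0.0258 q6 0.68
```

play_rows(
  series=[
    [0.3,[0,-0.18,0],[0,0,-0.8]],
    [0.3,[0,0,-0.6],[0,0,0]],
    [0.3,[0,0,-0.65],[0,0,0]],
  ],
)

```text
t: 38.2
tool_pos: [0.529, 0.0713, 0.1609]
tool_rot: [2.764, 1.492, -0.001]
contact_force: [-0.5, 0.0, -0.1]
opening: 0.0253
grip_force: 0.0
```

```bash
python3 -c "
from h import *
at('B')
go('D',-79,z=.098)"
```

```text
t 38.20 z 0.1609 phi 58.6 r 0.0448 th 56.7 [-0.5  0.  -0.1] opening 0.0253 q6 0.58
[-0.38, 0.58, 0.0] -0.92
[-0.45, 0.53, 0.01] -0.92
[-0.52, 0.46, -0.0] -0.92
[-0.57, 0.4, 0.0] -0.92
[-0.62, 0.32, 0.01] -0.92
[-0.65, 0.24, -0.0] -0.92
end [ 0.6123 -0.1199  0.1599] 100.9
[0.0, -0.0, 0.62] -0.01
[0.0, -0.0, 0.62] -0.01
end [ 0.6123 -0.1199  0.0979] 101.0
```

play_rows(
  series=[
    [0.3,[-0.38,0.58,0],[0,0,-0.92]],
    [0.3,[-0.45,0.53,0],[0,0,-0.92]],
    [0.3,[-0.52,0.46,0],[0,0,-0.92]],
    [0.3,[-0.57,0.4,0],[0,0,-0.92]],
    [0.3,[-0.62,0.32,0],[0,0,-0.92]],
    [0.3,[-0.65,0.24,0],[0,0,-0.92]],
    [0.3,[0,0,0],[0,0,0]],
    [0.3,[0,0,0.6],[0,0,0]],
  ],
)

```text
t: 39.2
tool_pos: [0.6149, -0.1203, 0.1337]
tool_rot: [1.998, 2.415, 0.004]
contact_force: [0.7, 0.6, 0.9]
opening: 0.0254
grip_force: 0.0
```

play_rows(
  series=[
    [0.3,[0,0,0.6],[0,0,0]],
    [0.3,[0,0,0],[0,0,0]],
  ],
)

```text
t: 39.45
tool_pos: [0.6102, -0.1181, 0.0975]
tool_rot: [-1.997, -2.418, 0.004]
contact_force: [-0.5, -0.5, -0.2]
opening: 0.0259
grip_force: 0.0
```

```bash
python3 -c "
from h import *
at('D')"
```

```text
t 39.45 z 0.0975 phi -81.1 r 0.0420 th 100.9 [-0.5 -0.5 -0.2] opening 0.0259 q6 -0.50
```

play_rows(
  series=[
    [0.3,[-0.02,-0.12,0],[0,0,1]],
    [0.3,[0,-0.12,0],[0,0,1]],
    [0.3,[0,-0.06,0],[0,0,0.5]],
    [0.3,[0,-0.03,0],[0,0,0.25]],
    [0.3,[0,-0.03,0],[0,0,0.25]],
  ],
)

```text
t: 40.08
tool_pos: [0.5958, -0.121, 0.1021]
tool_rot: [2.459, 1.951, 0.003]
contact_force: [1.6, 0.4, -0.4]
opening: 0.0254
grip_force: 1.0
```

play_rows(
  series=[
    [0.3,[0,-0.03,0.03],[0,0,0.25]],
    [0.3,[0,-0.03,0.02],[0,0,0.25]],
  ],
)

```text
t: 40.33
tool_pos: [0.5925, -0.1206, 0.0991]
tool_rot: [2.527, 1.864, 0.001]
contact_force: [1.4, -0.4, 1.6]
opening: 0.0257
grip_force: 1.1
```

play_rows(
  series=[
    [0.3,[0,-0.03,0],[0,0,0.25]],
    [0.3,[0,-0.03,0],[0,0,0.25]],
  ],
)

```text
t: 40.58
tool_pos: [0.5907, -0.1197, 0.0992]
tool_rot: [2.589, 1.773, 0.005]
contact_force: [8.4, -0.2, 0.6]
opening: 0.0256
grip_force: 4.1
```

play_rows(
  series=[
    [0.3,[0,-0.06,0],[0,0,0.1]],
    [0.3,[0,0,0],[0,0,0]],
  ],
)

```text
t: 40.83
tool_pos: [0.5898, -0.1192, 0.0998]
tool_rot: [2.597, 1.754, 0.011]
contact_force: [13.3, -1.7, -3.9]
opening: 0.0258
grip_force: 6.6
```

```bash
python3 -c "
from h import *
at('D')"
```

```text
t 40.83 z 0.0998 phi -108.1 r 0.0448 th 68.1 [13.3 -1.7 -3.9] opening 0.0258 q6 0.06
```

play_rows(
  series=[
    [0.3,[0,0.17,0],[0,0,-0.8]],
    [0.3,[0,0,-0.6],[0,0,0]],
    [0.3,[0,0,-0.8],[0,0,0]],
    [0.3,[0.3,-0.1,-0.8],[0,0,0]],
    [0.3,[0.5,-0.1,-0.8],[0,0,0]],
    [0.3,[0.5,0,-0.6],[0,0,0]],
    [0.3,[0.5,0,-0.4],[0,0,0]],
    [0.3,[0,0,0],[0,0,0]],
  ],
)

```text
t: 41.82
tool_pos: [0.6088, -0.0311, 0.2997]
tool_rot: [2.498, 1.903, 0.001]
contact_force: [0.3, 0.4, -0.6]
opening: 0.0255
grip_force: 0.0
```

```bash
python3 -c "
from h import *
import cv2
at('D');print(ctrl.get_obs()['tool_pos'])
d=imaging.get_image('wrist')
cv2.imwrite('pics/w4.png',cv2.resize(d['color'],(768,576),interpolation=cv2.INTER_CUBIC))"
```

```text
t 41.83 z 0.2997 phi 83.6 r 0.0458 th 74.6 [ 0.3  0.4 -0.6] opening 0.0255 q6 0.10
[ 0.60878159 -0.03109074  0.29971694]
```

View pics/w4.png

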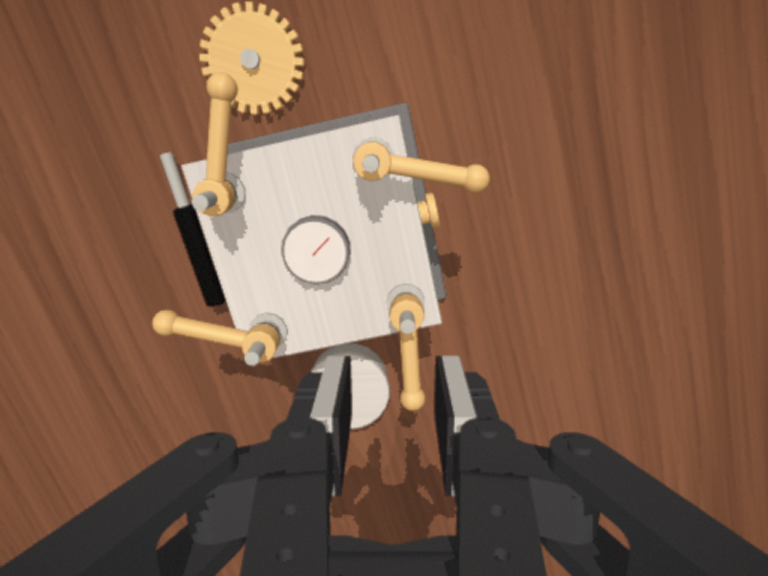

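A (371,162)→(478,178), B (206,201)→(222,88), C (252,357)→(165,322), D (407,324)→(412,399); wheel, tin and punch are undisturbed.

```bash
python3 -c "
from h import *
levers([(371,162),(206,201),(252,357),(407,324)],[(478,178),(222,88),(165,322),(412,399)],.112)"
```

```text
A [ 0.0007 -0.0019] 0.0689 lever -26.5 turned 130.9
B [ 0.0045 -0.0032] 0.0634 lever 63.0 turned 128.6
C [ 0.0017 -0.0016] 0.0648 lever 153.1 turned 119.7
D [ 0.0006 -0.0004] 0.069 lever -100.8 turned 122.9
```

```bash
python3 -c "
from station import ctrl
print(ctrl.finish_job())"
```

```text
the job is handed in; nothing more can be done
None
```

The pressure tester is closed and the job handed in at about 42 s: all four levers were tightened crosswise in three rounds (about 63°, about 102°, then to the stop), each stop felt at 13–17 N, with the wheel, tin and punch unmoved and the hand lifted clear.

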